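Clamp a milled block in a cam-clamp fixture with a fingertip

TASK

Clamp the milled block in the fixture, ready for deburring, pushing with the fingertips: push the block along its channel until it sits flush against the end stop, then swing the clamp strap over it until the strap rests against its dowel, and then push the black cam lever fully down so that the rubber foot holds the block. Nothing needs gripping: do not lift or tip the block, do not close the cam before the strap is over the block, and leave the other parts and the tool beside the fixture where they are.

Things in the scene. Friction and masses are not known exactly. Their poses are not given: they have to be found in the camera images.
- fixture: Fixed steel clamping fixture; base plate 136 (x) by 186 (y) by 12 mm. Origin: centre of the plate's underside, on the bench; x points away from the front where the block is loaded, y to the left of x, z up. The block's channel runs along x, centred on y = +45 mm, from x = -56 to +30, between two rails 53 mm apart inside and 24 mm above the bench. Fully home, the block's origin is at x = +12, y = +45 mm.
- stop_face (a point): Foot of the end stop's face, at mid-width of the channel (fixture x = +30, y = +45, z = 12 mm). The stop is 16 mm thick (in x), 62 mm wide and its top is 40 mm above the bench.
- block: The work: loose pale milled aluminium block with a dark cross hole, 36 (x, along the channel) by 50 (y) by 46 mm high, 0.14 to 0.28 kg, upright in the channel; push its front (-x) face low down (a high push can tip it). Origin: centre of its underside, 12 mm above the bench; its top is at 58 mm. It starts with its far face 14 to 34 mm short of the stop.
- swivel (a joint): Swing of the strap, and of the cam lever with it, about its upright stud, in rad. 0: strap along the fixture's +x (parked); grows counter-clockwise seen from above; 1.571: strap along the fixture's +y, across the block, against its dowel (hard stop). Starts between 0 and 0.6. Friction 0.05 N m; it stays where it is left.
- cam (a joint): The black cam lever, in rad. 0: open, leaning up and back from the strap at 62 degrees above level; 0.95: fully down (hard stop), 8 degrees above level. Starts between 0 and 0.06. Friction 0.1 N m (1 to 2 N at the grip); it stays where it is left. Closing it lowers the strap by 4 mm.
- strap_pivot (a point): Point on the stud's axis at mid-thickness of the strap, 77 mm above the bench with the cam open (fixture x = +12, y = -50 mm). Under it is a round boss of radius 20 mm, its top 52 mm above the bench; the strap's dowel (6 mm thick, up to 80 mm above the bench) stands on the boss.
- strap_tip (a point): Outer end of the strap, on its centre line at mid-thickness, 116 mm from strap_pivot. The strap is a plain steel bar 24 mm wide and 10 mm thick with round ends; with the cam open it lies 72 to 82 mm above the bench. A nut and spindle end (16 mm across) rise 13 mm above it over the foot.
- pad: The strap's rubber foot, a cylinder 15 mm across under the strap, sprung by 5 N/mm; its axis is 95 mm from the stud's. The body's origin lies on the stud's axis, at bench height with the cam open, not in the foot (see pad_foot); its x points along the strap.
- pad_foot (a point): Centre of the underside of the rubber foot, 60 mm above the bench with the cam open: 2 mm over the block's top. With the cam closed and nothing below it would be at 56 mm.
- lever_hinge (a point): Centre of the cam's hinge pin, on the stud's axis, 99 mm above the bench; the pin is level and crosswise to the strap.
- lever_grip (a point): Point on the upper face of the lever's flat black grip, 95 mm along the lever from lever_hinge. The grip is 22 mm wide, 13 mm thick and 56 mm long, from 56 to 112 mm along the lever. Seen from above the lever points away from strap_tip; this point goes from about 186 mm above the bench (open) to about 118 mm (fully down).
- next_block: Bystander: loose pale U shaped milled block, 40 x 70 x 34 mm, on the bench left of the fixture. Origin: centre of its underside.
- bar_end: Bystander: loose upright stepped steel bar end, 38 mm across and 80 mm high, left of the fixture at the back. Origin: centre of its underside.
- spare_collet: Bystander: loose steel collet, 26 mm across and 34 mm high, standing left of the fixture in front. Origin: centre of its underside.
- deburr_tool: Bystander: loose hand deburring tool with a blue handle, 157 mm long and 19 mm thick, lying right of the fixture roughly along its x. Origin: centre of its underside.
Not all that is in view belongs to the job. What is shaped like the block but turquoise or yellow is not meant.

How it is judged:
On the way, in this order (a step that is already met when the one before it is completed fails the run):
1. the block is home against the end stop, strap not yet over it (x of block in the frame of fixture between 0.0095 and 0.0145 m and angle between the x axis of block and the x axis of fixture, either way round below 0.06 rad and value of joint cam below 0.4 rad), for 0.1 s.
2. the strap is swung over the block onto its dowel with the cam still open (value of joint swivel above 1.5 rad and value of joint cam below 0.4 rad), for 0.1 s.
3. the cam lever is down and the foot presses on the block (value of joint cam above 0.86 rad and contact force between pad and block above 4 N), for 0.2 s.
At the end, for the whole second after the job is handed in: The block stands flat in the channel, its origin 9.5 to 14.5 mm along the fixture's x (flush against the stop is 12) and square to it within 0.06 rad; swivel above 1.50 rad; cam above 0.86 rad; the rubber foot presses on the block with more than 4 N; all at rest (all of step 3 and x of block in the frame of fixture between 0.0095 and 0.0145 m and angle between the x axis of block and the x axis of fixture, either way round below 0.06 rad and value of joint swivel above 1.5 rad and height (world z) of block below 0.0145 m and angle between block's own z axis and vertical below 0.05 rad and linear speed of block below 0.01 m/s); the robot touches nothing.
It fails at once if the block is lifted off the plate or tipped (height (world z) of block above 0.019 m or angle between block's own z axis and vertical above 0.2 rad).
It fails at once if the cam is closed before the strap is over the block (value of joint cam above 0.5 rad and value of joint swivel below 1.4 rad).
It fails at once if a part or the tool beside the fixture is moved by more than 15 mm (distance of any of next_block, bar_end, spare_collet, deburr_tool from where it was at the start of the episode above 0.015 m).
It also fails if it takes over 64 s, if anything falls off the work surface, if the arm or the gripper's body presses on something with over 40 N, if the wrist force passes 120 N, or if a joint passes its speed limit or range.

ROBOT

A 6-joint arm with a two-finger parallel gripper is mounted at the origin on a cart in front of the work surface, level with it; the furniture and walls round the work are solid. World frame = base frame: x ahead of the robot, y to its left, z up, the work surface at z = 0. Lengths are in m, angles in rad, forces in N, time in s.
With the tool pointing down it reaches from about 0.225 to 0.875 m from the base axis. Payload 3.4 kg.
Tool frame: the origin (TCP) lies between the finger pads; the fingertips stand 8 mm ahead of it and the grasp point (between the pads) lies 11 mm behind it; z points along the fingers, y is the line along which they close (so a half turn about z gives the same grasp; the last joint's range is limited). The gripper opens to 85 mm and grips with 20 to 120 N. Pads are 22 mm wide; open, the fingers measure 114 mm over their backs; the gripper's body (76 mm by 85 mm) begins 54 mm behind the grasp point. The pads swing forward as they close: fully open they stand 13 mm farther back than shut.
Start: joints at [1.198, 0.276, 1.505, -0, 1.361, -0.121], TCP at [0.143, 0.557, 0.239] pointing down, gripper open.
Joint ranges: [-2.89, 2.89], [-0.75, 2.08], [0.22, 2.7], [-1.18, 4.32], [0.11, 2.71], [-2.7, 2.7]. Speed limits (rad/s): [2.57, 2.57, 3.14, 3.14, 3.14, 3.14].

INTERFACE

Orientations are given as a unit quaternion [w, x, y, z].
In Python, from rig import manip gives the robot as it stands.
- The arm moves only by the tool move_arm, never from a script. Its argument "deltas" is a list that holds one entry, the list of rows, each a list of 5 numbers: the shift along the tool's x, y, z normalised to -1 to 1, where 1 is 80 cm, then the turn about the tool's z normalised to -1 to 1, where 1 is 120 degrees, then the closure, from -1 (fully open) to 1 (shut). In form: [[[tx, ty, tz, twist, grip], ...]]. A call has 1 to 12 rows; each row is the pose to reach, as a shift and turn from the pose commanded when the call began, along the tool's axes at that moment; what a row does not reach only later rows make up. A row lasts 1/10 s, in which the tool goes at most 50 mm and 8.59 degrees, less where a joint would pass 70% of its speed; a pose out of reach is approached as far as the arm can. A call with a number of a shift or a turn outside -1 to 1 is refused whole. A call with a gripper value outside its range is refused whole. The fingers move at their own pace and stop on an object; "squeeze" is the grip in N (left out, the last holds). Time passes only in rows, so rows that repeat a pose let the fingers close. It gives the time, the measured TCP pose, the force, the opening and the grip force at its end, in the units of the state.
- manip.get_state(): the state, without advancing time (a new reading comes with each control period).
- manip.get_image(name): name is "side" or "top"; returns the picture (480x640x3 uint8, red, green, blue); there is no depth.
- manip.camera_params(name): a dict with "fx", "fy", "cx", "cy" (pixels), "R" (3x3) and "t" (3): a world point X has camera coordinates R X + t. Camera axes: x right, y down, z forward; pixel columns grow to the right and rows downward; lengths in m; the calibration is good to about 2 mm. A picture is of the moment at which its call begins. camera_params takes no time and is no camera call.
- manip.sign_off(): hands the job in; it is judged then, once.
The state is a dict: "clock": time; "qpos": joint angles; "qd": joint speeds; "effort": joint torques, N m; "position": TCP position; "ee_rot": TCP orientation; "contact_force": force on the tool from outside, world axes, zero at the start; "moment": the same for the moment, N m; "width": finger opening in m; "gripper_force": force on a finger pad.
Only numpy, scipy, OpenCV 4.12 (cv2) and the standard library are available. Lean on these libraries where they do the work, as an engineer would, in place of code of your own. Each camera call takes 0.05 s, during which the arm holds its last target. There are 200 camera calls.

## Working session

There is one attempt and no reset: what is moved stays moved. The work goes in short steps, Python scripts to look and compute and a tool call to move; the robot and the scene stay as the last step left them, time stands still between calls to the robot, and variables do not carry over. Pictures are saved under pics/ and viewed, at most 10 in all, crops included, and the job is handed in when it is done.

Besides the shell and the picture viewer there is one more tool, called after "Call:" as name(argument=value, ...) on one line, values as JSON. move_arm: Moves the arm, as the interface text tells. Scaled input: -1 to 1 covers 80 cm each way for a shift and 120 degrees each way for a turn. Its arguments: {"type":"object","properties":{"deltas":{"type":"array","items":{"type":"array","items":{"type":"array","items":{"type":"number","minimum":-1,"maximum":1}}}},"squeeze":{"type":"number"}},"required":["deltas"]}

```bash
mkdir -p pics; python3 - <<'E'
from rig import manip
import cv2
for n in ("side","top"):
    cv2.imwrite(f"pics/{n}0.png",cv2.cvtColor(manip.get_image(n),cv2.COLOR_RGB2BGR))
    p=manip.camera_params(n);print(n,p)
s=manip.get_state();print(s["clock"],s["position"],s["ee_rot"],s["width"])
E
```

```text
side {'fx': 542.2865534074019, 'fy': 542.2865534074019, 'cx': 311.44433550061973, 'cy': 241.3926639443333, 'R': array([[ 0.86577341, -0.50005535,  0.01952043],
       [-0.22883954, -0.43028935, -0.87320303],
       [ 0.44504928,  0.75152892, -0.48696552]]), 't': array([-0.48301812,  0.25729468,  0.85180432])}
top {'fx': 468.13156217295364, 'fy': 468.13156217295364, 'cx': 323.62995064259275, 'cy': 248.9241243609035, 'R': array([[ 4.58308404e-03, -9.99989478e-01,  1.97945633e-04],
       [-9.98890010e-01, -4.58732476e-03, -4.68796759e-02],
       [ 4.68800906e-02,  1.71275795e-05, -9.98900524e-01]]), 't': array([0.03179406, 0.56280047, 0.99883134])}
0.1 [0.14311017 0.55643376 0.23852317] [-1.99190190e-04  1.25561557e-01  9.92085473e-01 -8.18345870e-04] 0.08547579292374459
```

View pics/side0.png

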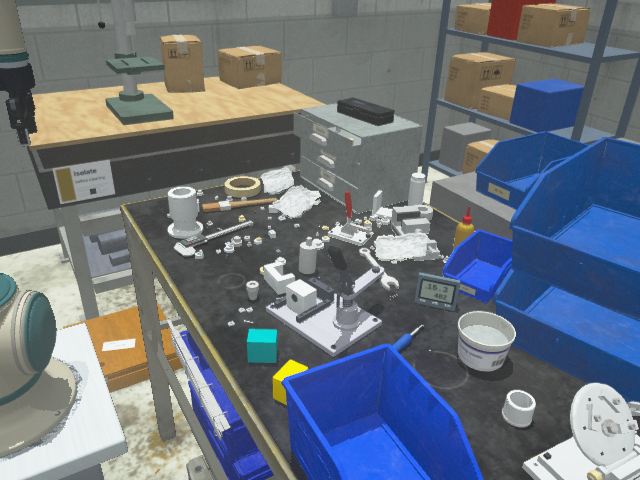

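View pics/top0.png

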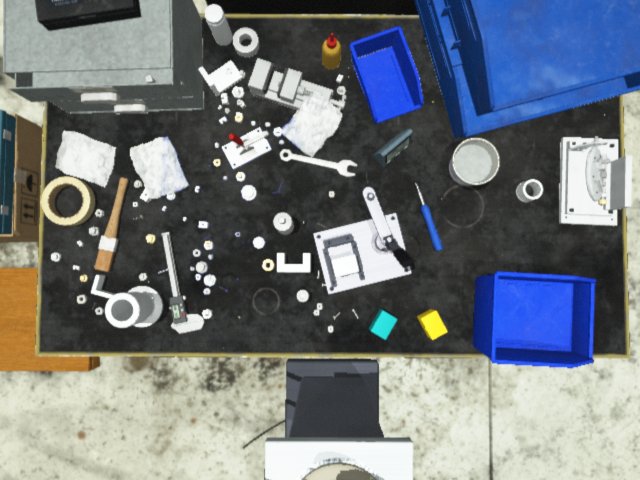

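The top view shows the fixture at about (362,252), the block at (345,260), the strap tip at (369,190) and the lever at (400,258). The turquoise (382,324) and yellow (432,324) blocks are decoys. The pale block in the channel, next to the stud, is the one meant. I'll enlarge both views to confirm.

```bash
python3 - <<'E'
import cv2
a=cv2.imread("pics/top0.png")[175:305,270:430]; b=cv2.imread("pics/side0.png")[225:355,240:400]
cv2.imwrite("pics/topc.png",cv2.resize(a,None,fx=4.6,fy=4.6,interpolation=cv2.INTER_CUBIC))
cv2.imwrite("pics/sidec.png",cv2.resize(b,None,fx=4.6,fy=4.6,interpolation=cv2.INTER_CUBIC))
E
```

```text
(no output)
```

View pics/topc.png

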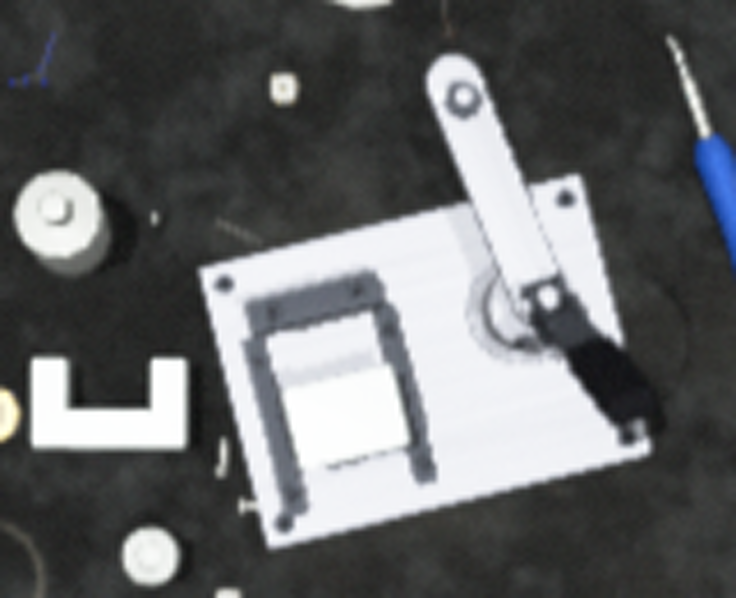

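View pics/sidec.png

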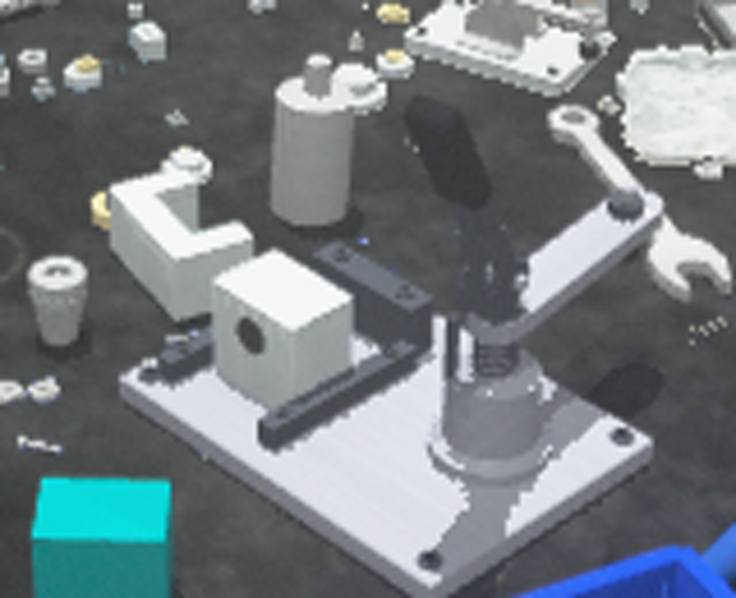

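The crops confirm it. In the top crop the plate corners are (199,268), (581,176), (652,453) and (268,549). The block top spans (285,395), (395,362), (410,445) and (300,468). The strap end is at (452,55), the nut at (463,98), and the lever grip runs from (570,340) to (640,420).

```bash
cat > h.py <<'E'
import numpy as np
from rig import manip
from scipy.optimize import least_squares
def back(px,z,n="top"):
    p=manip.camera_params(n);R,t=p["R"],p["t"]
    d=R.T@np.array([(px[0]-p["cx"])/p["fx"],(px[1]-p["cy"])/p["fy"],1]);c=-R.T@t
    return (c+d*(z-c[2])/d[2])[:2]
def crop(u,v): return (270+(u+.5)/4.6-.5,175+(v+.5)/4.6-.5)
def scrop(u,v): return (240+(u+.5)/4.6-.5,225+(v+.5)/4.6-.5)
E
python3 - <<'E'
from h import *
L=np.array([[68,93],[68,-93],[-68,-93],[-68,93]])/1000
for n,f,pts in(("top",crop,[(199,268),(581,176),(652,453),(268,549)]),("side",scrop,[None,(652,445),(435,585),(120,382)])):
    ok=[i for i in range(4) if pts[i]]
    W=np.array([back(f(*pts[i]),.012,n) for i in ok])
    def r(p):
        c,s=np.cos(p[2]),np.sin(p[2]);return (L[ok]@np.array([[c,s],[-s,c]])+p[:2]-W).ravel()
    o=least_squares(r,[.5,-.1,0]);print(n,o.x,np.abs(o.fun).max())
    if n=="top":T=o.x
c,s=np.cos(T[2]),np.sin(T[2]);M=np.array([[c,-s],[s,c]])
F=lambda w:M.T@(w-T[:2])
for nm,p,z in(("tip",(452,55),.082),("nut",(463,98),.095),("blkc",(347,417),.058),("bfl",(300,468),.058),("bfr",(410,445),.058),("bbl",(280,398),.058),("bbr",(392,365),.058),("grip end",(640,420),.20),("barend",(55,205),.08),("bar base right",(105,240),.0),("nextb right",(187,445),.034),("nextb r2",(187,358),.034),("collet",(150,555),.034),("tool tip",(670,40),.01),("tool h",(715,150),.01)):
    w=back(crop(*p),z);print(nm,w.round(4),"fix",F(w).round(4))
print(manip.get_state()["qpos"])
for nm,p in(("block",(12-36-20,45)),("pivot",(12,-50)),("stop",(30,45)),("home",(12,45))):print(nm,(M@(np.array(p)/1e3)+T[:2]).round(4))
E
```

```text
top [ 0.55405704 -0.04872347  0.24568922] 0.0008015587235336019
side [ 0.55488641 -0.04945363  0.25382567] 0.0029670389835785294
tip [ 0.6864 -0.0547] fix [ 0.1269 -0.038 ]
nut [ 0.6652 -0.0583] fix [ 0.1055 -0.0363]
blkc [ 0.527  -0.0099] fix [-0.0168  0.0442]
bfl [0.5041 0.011 ] fix [-0.0339  0.0701]
bfr [ 0.5146 -0.0382] fix [-0.0357  0.0198]
bbl [0.5354 0.0201] fix [-0.0014  0.0713]
bbr [ 0.5504 -0.0301] fix [0.001 0.019]
grip end [ 0.5246 -0.1155] fix [-0.0448 -0.0576]
barend [0.6194 0.1198] fix [0.1044 0.1476]
bar base right [0.6116 0.1031] fix [0.0927 0.1332]
nextb right [0.5141 0.0624] fix [-0.0117  0.1175]
nextb r2 [0.5541 0.0626] fix [0.0271 0.108 ]
collet [0.4637 0.0791] fix [-0.0566  0.1459]
tool tip [ 0.7071 -0.165 ] fix [ 0.1202 -0.15  ]
tool h [ 0.6547 -0.1861] fix [ 0.0643 -0.1577]
[ 1.19798164e+00  2.76554456e-01  1.50598171e+00 -1.40505483e-05
  1.36074091e+00 -1.21023963e-01]
block [ 0.5004 -0.0158]
pivot [ 0.5779 -0.0943]
stop [0.5722 0.0022]
home [ 0.5548 -0.0022]
```

```bash
cat >> h.py <<'E'
from scipy.spatial.transform import Rotation as Ro
T=np.array([.5543,-.0489,.247])
def rows(*pts):
    "fixture targets mm (TCP) -> normalised tool shifts, twist to align tool y with fixture y"
    s=manip.get_state();R=Ro.from_quat(np.roll(s["ee_rot"],-1)).as_matrix()
    c,n=np.cos(T[2]),np.sin(T[2]);M=np.array([[c,-n],[n,c]])
    f=M.T@(s["position"][:2]-T[:2])*1e3
    print("t",s["clock"],"fix",f.round(1),"z",(s["position"][2]*1e3).round(1),"F",np.round(s["contact_force"],1),"w",s["width"])
    yw=np.arctan2(R[1,1],R[0,1]);print("twist",np.round(-np.degrees(T[2]+np.pi/2-yw)/120,4))
    for p in pts:
        w=np.r_[M@(np.array(p[:2])/1e3)+T[:2],p[2]/1e3]
        print(p,(R.T@(w-s["position"])/.8).round(4))
E
python3 -c "
from h import *
rows((-70,45,150),(-70,45,28))"
```

```text
t 0.1 fix [-250.7  687.5] z 238.5 F [-0.2 -0.6 -0.4] w 0.08547579292374459
twist -0.2382
(-70, 45, 150) [-0.5826 -0.597   0.1115]
(-70, 45, 28) [-0.5826 -0.5968  0.264 ]
```

Call:
move_arm(deltas=[[[-0.583, -0.597, 0.05, -0.238, 1], [-0.583, -0.597, 0.05, -0.238, 1], [-0.583, -0.597, 0.05, -0.238, 1], [-0.583, -0.597, 0.05, -0.238, 1], [-0.583, -0.597, 0.05, -0.238, 1], [-0.583, -0.597, 0.05, -0.238, 1], [-0.583, -0.597, 0.05, -0.238, 1], [-0.583, -0.597, 0.05, -0.238, 1], [-0.583, -0.597, 0.05, -0.238, 1], [-0.583, -0.597, 0.05, -0.238, 1], [-0.583, -0.597, 0.05, -0.238, 1], [-0.583, -0.597, 0.05, -0.238, 1]]])

```text
clock: 1.3
position: [0.4387, 0.0418, 0.2036]
ee_rot: [0.0, -0.123, 0.992, 0.0]
contact_force: [0.8, 0.5, 0.4]
width: -0.0002
gripper_force: 0.0
```

```bash
python3 -c "
from h import *
rows((-70,45,100),(-70,45,28))"
```

```text
t 1.3 fix [-89.9 116.2] z 203.6 F [0.8 0.5 0.4] w -0.0001924410161449049
twist -0.0004
(-70, 45, 100) [-0.0249 -0.089   0.1295]
(-70, 45, 28) [-0.0249 -0.0891  0.2195]
```

Call:
move_arm(deltas=[[[-0.025, -0.089, 0.02, 0, 1], [-0.025, -0.089, 0.06, 0, 1], [-0.025, -0.089, 0.13, 0, 1], [-0.025, -0.089, 0.13, 0, 1], [-0.025, -0.089, 0.13, 0, 1]]])

```text
clock: 1.8
position: [0.4737, -0.0201, 0.0988]
ee_rot: [-0.002, -0.123, 0.992, 0.001]
contact_force: [-0.0, -0.2, -0.2]
width: -0.0001
gripper_force: 0.0
```

```bash
python3 - <<'E'
from h import *
import cv2
rows((-70,45,28))
o=[]
for n,(y,x) in(("top",(175,270)),("side",(205,240))):
    o.append(cv2.resize(cv2.cvtColor(manip.get_image(n),cv2.COLOR_RGB2BGR)[y:y+150,x:x+160],None,fx=2.5,fy=2.5,interpolation=cv2.INTER_CUBIC))
cv2.imwrite("pics/a.png",np.hstack(o))
E
```

```text
t 1.8 fix [-71.1  47.6] z 98.8 F [-0.  -0.2 -0.2] w -5.377441001589181e-05
twist -0.0003
(-70, 45, 28) [-0.0018 -0.0035  0.0884]
```

View pics/a.png

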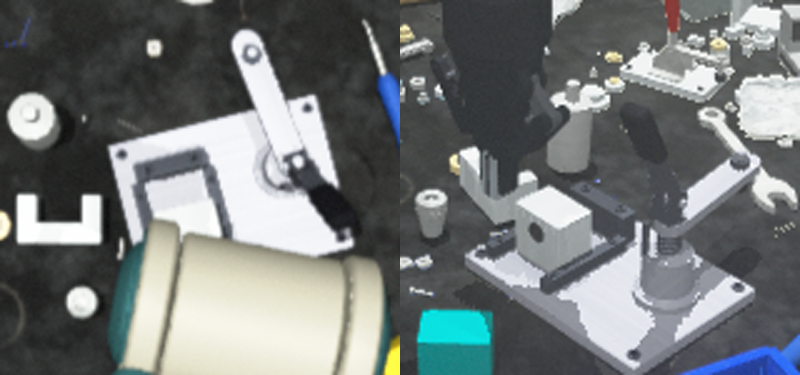

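The side crop shows the closed fingers at about (492,180), in front of the block at (545,225). The wrist looks wide in the top view, so I'll check its height against the lever before going down.

```bash
python3 - <<'E'
from h import *
import cv2
cv2.imwrite("pics/b.png",cv2.cvtColor(manip.get_image("side"),cv2.COLOR_RGB2BGR)[60:360,80:480])
p=manip.camera_params("side")
c,n=np.cos(T[2]),np.sin(T[2]);M=np.array([[c,-n],[n,c]])
for q in((-71,47.6,99),(-71,47.6,250),(-71,47.6,300),(-71,47.6,350),(-41,-57,205)):
    w=np.r_[M@(np.array(q[:2])/1e3)+T[:2],q[2]/1e3];k=p["R"]@w+p["t"]
    print(q,p["fx"]*k[0]/k[2]+p["cx"]-80,p["fy"]*k[1]/k[2]+p["cy"]-60)
E
```

```text
(-71, 47.6, 99) 198.44423709873104 219.95774875528303
(-71, 47.6, 250) 197.54977044201377 145.78971269778015
(-71, 47.6, 300) 197.22143088305324 118.56421461441428
(-71, 47.6, 350) 196.87486254166777 89.82720910701812
(-41, -57, 205) 252.88150262922267 185.29572197388524
```

View pics/b.png

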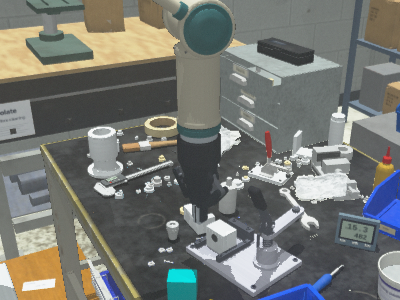

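The wrist link is above z≈0.35, well clear of the lever, and the fingertips at (196,222) match the projected TCP. I can lower.

Call:
move_arm(deltas=[[[-0.001, -0.0033, 0.04, 0, 1], [-0.001, -0.0033, 0.08, 0, 1], [-0.001, -0.0033, 0.088, 0, 1], [-0.001, -0.0033, 0.088, 0, 1]]])

```text
clock: 2.35
position: [0.4769, -0.0224, 0.0301]
ee_rot: [0.0, -0.123, 0.992, -0.0]
contact_force: [1.0, 0.2, 0.4]
width: 0.0004
gripper_force: 0.0
```

Call:
move_arm(deltas=[[[-0.01, 0, 0, 0, 1], [-0.02, 0, 0, 0, 1], [-0.025, 0, 0, 0, 1], [-0.03, 0, 0, 0, 1], [-0.035, 0, 0, 0, 1], [-0.039, 0, 0, 0, 1], [-0.043, 0, 0, 0, 1], [-0.047, 0, 0, 0, 1], [-0.05, 0, 0, 0, 1], [-0.053, 0, 0, 0, 1], [-0.056, 0, 0, 0, 1], [-0.058, 0, 0, 0, 1]]])

```text
clock: 3.55
position: [0.5219, -0.0114, 0.0294]
ee_rot: [0.0, -0.123, 0.992, 0.0]
contact_force: [-1.0, -0.1, -0.1]
width: 0.0002
gripper_force: 0.3
```

```bash
python3 -c "
from h import *
rows((-17,45,28))"
```

```text
t 3.55 fix [-22.2  44.3] z 29.4 F [-1.  -0.1 -0.1] w 0.00016810396814752774
twist -0.0002
(-17, 45, 28) [-0.0066  0.0008  0.0017]
```

Next, small steps until the stop pushes back.

Call:
move_arm(deltas=[[[-0.002, 0, 0, 0, 1], [-0.004, 0, 0, 0, 1], [-0.005, 0, 0, 0, 1], [-0.005, 0, 0, 0, 1]]])

```text
clock: 3.95
position: [0.5257, -0.0104, 0.0295]
ee_rot: [0.0, -0.123, 0.992, 0.0]
contact_force: [0.2, -0.2, 0.1]
width: 0.0001
gripper_force: 0.1
```

Call:
move_arm(deltas=[[[-0.001, 0, 0, 0, 1], [-0.002, 0, 0, 0, 1], [-0.002, 0, 0, 0, 1]]])

```text
clock: 4.25
position: [0.527, -0.01, 0.0295]
ee_rot: [0.0, -0.123, 0.992, 0.0]
contact_force: [-0.9, 0.0, 0.9]
width: 0.0001
gripper_force: 0.4
```

```bash
python3 -c "
from h import *
rows((-17,45,28))"
```

```text
t 4.25 fix [-16.9  44.4] z 29.5 F [-0.9  0.   0.9] w 0.00014015187640776554
twist -0.0002
(-17, 45, 28) [0.0001 0.0008 0.0018]
```

Call:
move_arm(deltas=[[[-0.001, 0, 0, 0, 1], [-0.002, 0, 0, 0, 1], [-0.003, 0, 0, 0, 1], [-0.003, 0, 0, 0, 1]]])

```text
clock: 4.65
position: [0.5273, -0.0099, 0.0293]
ee_rot: [-0.002, -0.123, 0.992, -0.0]
contact_force: [-6.1, -2.2, 4.4]
width: 0.0002
gripper_force: 3.1
```

```bash
python3 - <<'E'
from h import *
import cv2
rows((-17,45,28))
im=cv2.cvtColor(manip.get_image("side"),cv2.COLOR_RGB2BGR)[235:335,250:380]
cv2.imwrite("pics/c.png",cv2.resize(im,None,fx=6,fy=6,interpolation=cv2.INTER_CUBIC))
E
```

```text
t 4.65 fix [-16.7  44.5] z 29.3 F [-6.1 -2.2  4.4] w 0.00016970469572676321
twist 0.0002
(-17, 45, 28) [0.0004 0.0007 0.0017]
```

View pics/c.png

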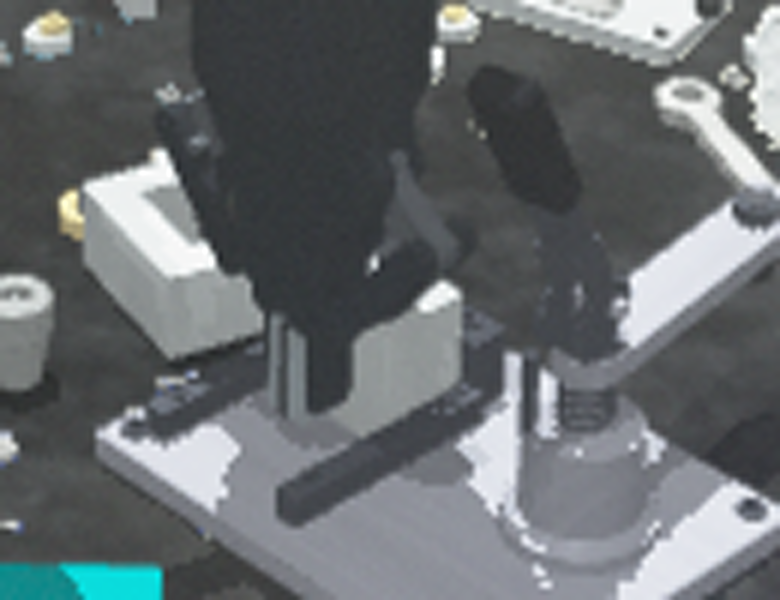

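Contact is 6.5 N at TCP x=-16.7, where -17 was expected, and the crop shows the block upright against the stop. I'll back off, rise, and cross above the lever.

Call:
move_arm(deltas=[[[0.01, 0, 0, 0, 1], [0.02, 0, 0, 0, 1], [0.02, 0, -0.05, 0, 1], [0.02, 0, -0.11, 0, 1], [0.02, 0, -0.17, 0, 1], [0.02, 0, -0.23, 0, 1], [0.02, 0, -0.265, 0, 1], [0.02, 0, -0.265, 0, 1]]])

```text
clock: 5.5
position: [0.5165, -0.0137, 0.2464]
ee_rot: [0.006, -0.123, 0.992, -0.001]
contact_force: [-0.2, 0.6, -0.5]
width: 0.0
gripper_force: 0.0
```

```bash
python3 -c "
from h import *
rows((96,-82,240),(96,-82,75))"
```

```text
t 5.5 fix [-28.   43.3] z 246.4 F [-0.2  0.6 -0.5] w 1.544545985981637e-05
twist -0.0002
(96, -82, 240) [-0.155  -0.1566  0.0103]
(96, -82, 75) [-0.1528 -0.1557  0.2166]
```

Call:
move_arm(deltas=[[[-0.04, -0.04, 0, 0, 1], [-0.08, -0.08, 0, 0, 1], [-0.12, -0.12, 0, 0, 1], [-0.154, -0.156, 0, 0, 1], [-0.154, -0.156, 0, 0, 1], [-0.154, -0.156, 0, 0, 1]]])

```text
clock: 6.1
position: [0.6632, -0.1045, 0.2389]
ee_rot: [-0.002, -0.123, 0.992, 0.001]
contact_force: [-0.1, 0.5, -0.2]
width: 0.0003
gripper_force: 0.0
```

```bash
python3 -c "
from h import *
rows((96,-82,75))"
```

```text
t 6.1 fix [ 92.  -80.6] z 238.9 F [-0.1  0.5 -0.2] w 0.000325987169889701
twist -0.0005
(96, -82, 75) [-0.0056 -0.0023  0.2048]
```

Call:
move_arm(deltas=[[[-0.004, -0.003, 0.05, 0, 1], [-0.004, -0.003, 0.11, 0, 1], [-0.004, -0.003, 0.17, 0, 1], [-0.004, -0.003, 0.204, 0, 1], [-0.004, -0.003, 0.204, 0, 1], [-0.004, -0.003, 0.204, 0, 1]]])

```text
clock: 6.7
position: [0.6668, -0.1051, 0.0788]
ee_rot: [-0.0, -0.123, 0.992, 0.0]
contact_force: [0.6, 0.5, 0.6]
width: 0.0
gripper_force: 0.0
```

```bash
python3 -c "
from h import *
P=[]
for f in np.linspace(.1,1.5,11):
    o=28 if f<1.3 else 25
    P.append((round(12+78*np.cos(f)+o*np.sin(f),1),round(-50+78*np.sin(f)-o*np.cos(f),1),75))
rows(*P)"
```

```text
t 6.7 fix [ 95.3 -82. ] z 78.8 F [0.6 0.5 0.6] w 5.664521031576651e-06
twist 0.0001
(np.float64(92.4), np.float64(-70.1), 75) [0.0036 0.0149 0.0047]
(np.float64(94.4), np.float64(-58.7), 75) [0.0011 0.0292 0.0047]
(np.float64(94.8), np.float64(-47.1), 75) [0.0006 0.0437 0.0047]
(np.float64(93.6), np.float64(-35.5), 75) [0.0021 0.0582 0.0047]
(np.float64(90.8), np.float64(-24.3), 75) [0.0056 0.0722 0.0047]
(np.float64(86.4), np.float64(-13.6), 75) [0.0111 0.0856 0.0047]
(np.float64(80.6), np.float64(-3.5), 75) [0.0184 0.0982 0.0048]
(np.float64(73.5), np.float64(5.6), 75) [0.0272 0.1096 0.0048]
(np.float64(65.1), np.float64(13.6), 75) [0.0377 0.1196 0.0048]
(np.float64(52.8), np.float64(21.0), 75) [0.0531 0.1288 0.0048]
(np.float64(42.5), np.float64(26.0), 75) [0.066  0.1351 0.0048]
```

Call:
move_arm(deltas=[[[0.0036, 0.015, 0, 0, 1], [0.001, 0.029, 0, 0, 1], [0.0006, 0.044, 0, 0, 1], [0.002, 0.058, 0, 0, 1], [0.0056, 0.072, 0, 0, 1], [0.011, 0.0856, 0, 0, 1], [0.0184, 0.098, 0, 0, 1], [0.027, 0.11, 0, 0, 1], [0.038, 0.12, 0, 0, 1], [0.053, 0.129, 0, 0, 1], [0.066, 0.135, 0, 0, 1], [0.066, 0.135, 0, 0, 1]]])

```text
clock: 7.9
position: [0.5872, -0.0134, 0.0781]
ee_rot: [-0.001, -0.123, 0.992, 0.001]
contact_force: [-0.5, 0.5, 1.0]
width: -0.0002
gripper_force: 0.0
```

```bash
python3 -c "
from h import *
rows((35,27,75))"
```

```text
t 7.9 fix [40.6 26.4] z 78.1 F [-0.5  0.5  1. ] w -0.00022735480869928682
twist -0.0001
(35, 27, 75) [0.007  0.0007 0.0039]
```

Call:
move_arm(deltas=[[[0.002, 0, 0.002, 0, 1], [0.004, 0, 0.003, 0, 1], [0.006, 0, 0.003, 0, 1], [0.007, 0, 0.003, 0, 1], [0.007, 0, 0.003, 0, 1]]])

```text
clock: 8.4
position: [0.5846, -0.0155, 0.0757]
ee_rot: [0.0, -0.123, 0.992, 0.0]
contact_force: [0.8, 0.5, 0.1]
width: 0.0002
gripper_force: 0.2
```

Call:
move_arm(deltas=[[[0.001, 0, 0, 0, 1], [0.002, 0, 0, 0, 1], [0.003, 0, 0, 0, 1], [0.003, 0, 0, 0, 1]]])

```text
clock: 8.8
position: [0.5824, -0.0158, 0.0759]
ee_rot: [0.0, -0.123, 0.992, 0.0]
contact_force: [1.2, 0.9, -1.0]
width: -0.0003
gripper_force: 0.9
```

```bash
python3 - <<'E'
from h import *
import cv2
rows((35,27,75))
im=cv2.cvtColor(manip.get_image("side"),cv2.COLOR_RGB2BGR)[225:345,250:410]
cv2.imwrite("pics/d.png",cv2.resize(im,None,fx=5,fy=5,interpolation=cv2.INTER_CUBIC))
E
```

```text
t 8.8 fix [35.3 25.2] z 75.9 F [ 1.2  0.9 -1. ] w -0.00027098862238914066
twist -0.0002
(35, 27, 75) [0.0004 0.0023 0.0011]
```

View pics/d.png

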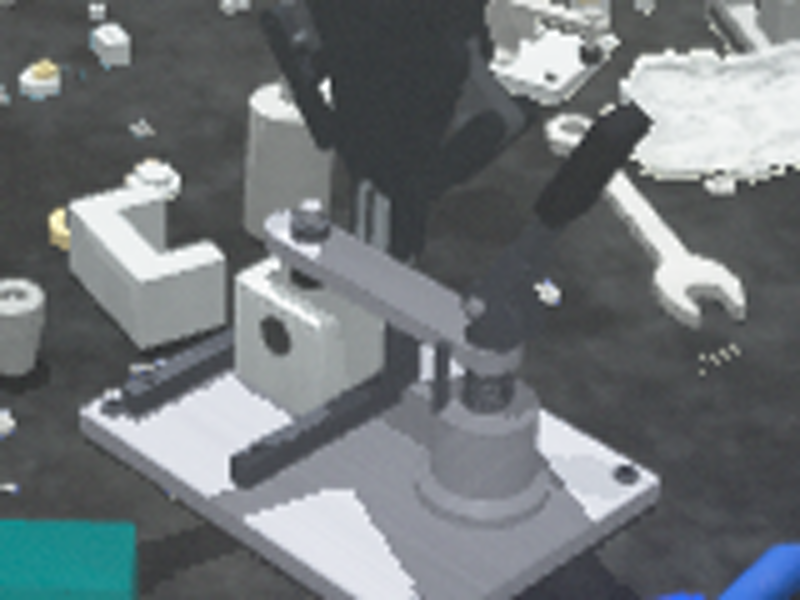

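The strap lies over the block at (310,225), with the dowel at (440,370). I'll press on until the dowel clearly pushes back.

Call:
move_arm(deltas=[[[0.001, 0, 0, 0, 1], [0.002, 0, 0, 0, 1], [0.003, 0, 0, 0, 1], [0.003, 0, 0, 0, 1]]])

```text
clock: 9.25
position: [0.5823, -0.0159, 0.076]
ee_rot: [0.003, -0.123, 0.992, 0.0]
contact_force: [6.6, 3.7, -4.0]
width: -0.0001
gripper_force: 3.6
```

```bash
python3 -c "
from h import *
rows((35,27,75))"
```

```text
t 9.25 fix [35.2 25.1] z 76.0 F [ 6.6  3.7 -4. ] w -8.077890028964811e-05
twist -0.0005
(35, 27, 75) [0.0002 0.0023 0.0013]
```

Call:
move_arm(deltas=[[[-0.01, 0, 0, 0, 1], [-0.02, 0, 0, 0, 1], [-0.02, 0, -0.05, 0, 1], [-0.02, 0, -0.11, 0, 1], [-0.02, 0, -0.17, 0, 1], [-0.02, 0, -0.21, 0, 1], [-0.02, 0, -0.21, 0, 1]]])

```text
clock: 9.95
position: [0.598, -0.0132, 0.2498]
ee_rot: [0.005, -0.123, 0.992, -0.002]
contact_force: [0.3, 0.2, -0.3]
width: -0.0002
gripper_force: 0.0
```

```bash
python3 -c "
from h import *
rows((12,-45,244),(12,-45,178))"
```

```text
t 9.95 fix [51.1 23.9] z 249.8 F [ 0.3  0.2 -0.3] w -0.00022060380731414096
twist -0.0001
(12, -45, 244) [ 0.0489 -0.0861  0.0072]
(12, -45, 178) [ 0.0497 -0.0857  0.0897]
```

Call:
move_arm(deltas=[[[0.03, -0.04, 0, 0, 1], [0.049, -0.086, 0, 0, 1], [0.049, -0.086, 0, 0, 1], [0.049, -0.086, 0.045, 0, 1], [0.049, -0.086, 0.083, 0, 1], [0.049, -0.086, 0.083, 0, 1], [0.049, -0.086, 0.083, 0, 1]]])

```text
clock: 10.65
position: [0.5737, -0.0886, 0.1769]
ee_rot: [-0.001, -0.123, 0.992, 0.0]
contact_force: [0.6, 0.3, 0.3]
width: 0.0
gripper_force: 0.0
```

```bash
python3 -c "
from h import *
P=[]
for d in np.linspace(62,8,12):
    f=np.radians(d); P.append((12,round(-50-(86*np.cos(f)-6.5*np.sin(f)-14),1),round(99+86*np.sin(f)+6.5*np.cos(f)+8,1)))
rows(*P)"
```

```text
t 10.65 fix [  9.1 -43.2] z 176.9 F [0.6 0.3 0.3] w 8.817303694784698e-07
twist -0.0
(12, np.float64(-70.6), np.float64(186.0)) [-0.0036 -0.0342 -0.0115]
(12, np.float64(-77.3), np.float64(182.7)) [-0.0036 -0.0426 -0.0073]
(12, np.float64(-83.6), np.float64(178.9)) [-0.0036 -0.0505 -0.0026]
(12, np.float64(-89.6), np.float64(174.6)) [-0.0036 -0.058   0.0028]
(12, np.float64(-95.2), np.float64(169.8)) [-0.0036 -0.065   0.0088]
(12, np.float64(-100.3), np.float64(164.5)) [-0.0036 -0.0714  0.0154]
(12, np.float64(-105.0), np.float64(158.7)) [-0.0036 -0.0772  0.0226]
(12, np.float64(-109.2), np.float64(152.7)) [-0.0036 -0.0825  0.0301]
(12, np.float64(-112.8), np.float64(146.2)) [-0.0037 -0.087   0.0382]
(12, np.float64(-115.9), np.float64(139.5)) [-0.0037 -0.0909  0.0466]
(12, np.float64(-118.4), np.float64(132.5)) [-0.0037 -0.094   0.0553]
(12, np.float64(-120.3), np.float64(125.4)) [-0.0037 -0.0964  0.0642]
```

Call:
move_arm(deltas=[[[-0.0036, -0.008, -0.006, 0, 1], [-0.0036, -0.02, -0.0115, 0, 1], [-0.0036, -0.034, -0.0115, 0, 1], [-0.0036, -0.0425, -0.0073, 0, 1], [-0.0036, -0.0505, -0.0026, 0, 1], [-0.0036, -0.058, 0.0028, 0, 1], [-0.0036, -0.065, 0.0088, 0, 1], [-0.0036, -0.0715, 0.0154, 0, 1], [-0.0036, -0.0772, 0.0226, 0, 1], [-0.0036, -0.0772, 0.0226, 0, 1]]])

```text
clock: 11.65
position: [0.5914, -0.1485, 0.158]
ee_rot: [-0.001, -0.123, 0.992, 0.0]
contact_force: [-0.0, -0.2, 0.4]
width: -0.0002
gripper_force: 0.0
```

```bash
python3 - <<'E'
from h import *
import cv2
rows((12,-109.2,152.7),(12,-112.8,146.2),(12,-115.9,139.5),(12,-118.4,132.5),(12,-120.3,125.4))
im=cv2.cvtColor(manip.get_image("side"),cv2.COLOR_RGB2BGR)[225:345,250:410]
cv2.imwrite("pics/e.png",cv2.resize(im,None,fx=5,fy=5,interpolation=cv2.INTER_CUBIC))
E
```

```text
t 11.65 fix [  11.6 -105.7] z 158.0 F [-0.  -0.2  0.4] w -0.0002026759433096527
twist -0.0004
(12, -109.2, 152.7) [-0.0005 -0.0044  0.0066]
(12, -112.8, 146.2) [-0.0005 -0.0089  0.0147]
(12, -115.9, 139.5) [-0.0005 -0.0128  0.0231]
(12, -118.4, 132.5) [-0.0006 -0.0159  0.0318]
(12, -120.3, 125.4) [-0.0006 -0.0183  0.0407]
```

View pics/e.png

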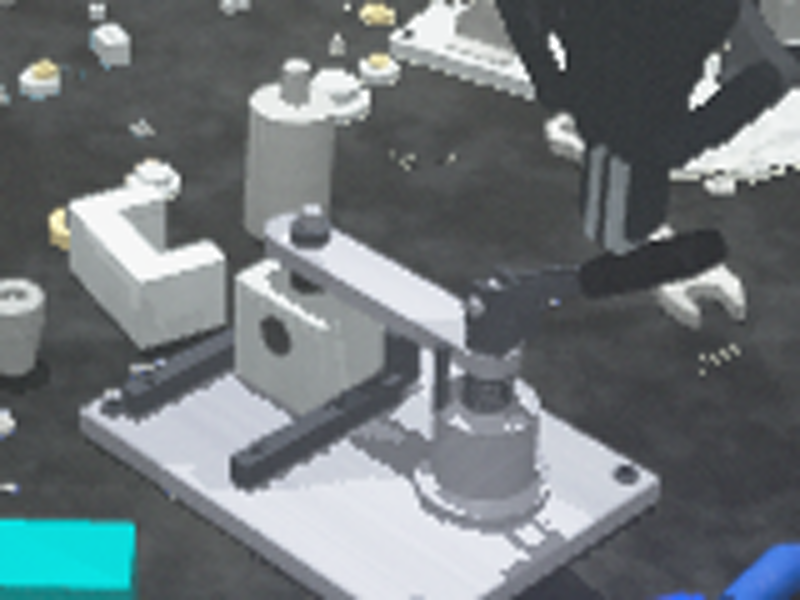

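The fingers at (620,220) are pressing the lever down as planned, with the grip around (650,260). I'll carry on along the arc.

Call:
move_arm(deltas=[[[-0.0005, -0.0044, 0.0066, 0, 1], [-0.0005, -0.009, 0.0147, 0, 1], [-0.0005, -0.0128, 0.023, 0, 1], [-0.0005, -0.016, 0.032, 0, 1], [-0.0005, -0.018, 0.037, 0, 1], [-0.0005, -0.018, 0.04, 0, 1], [-0.0005, -0.018, 0.04, 0, 1]]])

```text
clock: 12.4
position: [0.5955, -0.1618, 0.1267]
ee_rot: [-0.0, -0.123, 0.992, 0.0]
contact_force: [0.3, 0.6, 0.3]
width: 0.0002
gripper_force: 0.0
```

Call:
move_arm(deltas=[[[0, 0, 0.001, 0, 1], [0, 0, 0.002, 0, 1], [0, 0, 0.003, 0, 1], [0, 0, 0.003, 0, 1]]])

```text
clock: 12.8
position: [0.5957, -0.162, 0.125]
ee_rot: [-0.0, -0.123, 0.992, -0.0]
contact_force: [-0.1, -0.5, 1.0]
width: 0.0003
gripper_force: 0.4
```

```bash
python3 -c "
from h import *
rows((12,-120,125))"
```

```text
t 12.8 fix [  12.5 -119.8] z 125.0 F [-0.1 -0.5  1. ] w 0.0003411448787213893
twist -0.0001
(12, -120, 125) [ 0.0006 -0.0003  0.    ]
```

Call:
move_arm(deltas=[[[0, 0, 0.001, 0, 1], [0, 0, 0.002, 0, 1], [0, 0, 0.003, 0, 1], [0, 0, 0.004, 0, 1], [0, 0, 0.004, 0, 1]]])

```text
clock: 13.3
position: [0.596, -0.1623, 0.1232]
ee_rot: [0.001, -0.123, 0.992, -0.0]
contact_force: [-2.6, -0.4, 8.7]
width: 0.0001
gripper_force: 3.9
```

```bash
python3 -c "
from h import *
rows((12,-120,125))"
```

```text
t 13.3 fix [  12.7 -120.2] z 123.2 F [-2.6 -0.4  8.7] w 9.105238631091092e-05
twist -0.0001
(12, -120, 125) [ 0.0009  0.0002 -0.0022]
```

Call:
move_arm(deltas=[[[0, 0, 0.001, 0, 1], [0, 0, 0.002, 0, 1], [0, 0, 0.002, 0, 1], [0, 0, 0.002, 0, 1]]])

```text
clock: 13.7
position: [0.5961, -0.1624, 0.1229]
ee_rot: [0.001, -0.123, 0.992, -0.001]
contact_force: [-4.2, 1.0, 13.9]
width: -0.0001
gripper_force: 7.0
```

Call:
move_arm(deltas=[[[0, 0, -0.03, 0, 1], [0, 0, -0.08, 0, 1], [0, 0, -0.13, 0, 1], [0, 0, -0.15, 0, 1], [0, 0, -0.15, 0, 1], [0, 0, -0.15, 0, 1]]])

```text
clock: 14.3
position: [0.5954, -0.1617, 0.2393]
ee_rot: [-0.0, -0.123, 0.992, 0.0]
contact_force: [-0.0, -0.5, -0.0]
width: 0.0004
gripper_force: 0.0
```

```bash
python3 - <<'E'
from h import *
import cv2
rows()
im=cv2.cvtColor(manip.get_image("side"),cv2.COLOR_RGB2BGR)[225:345,250:410]
cv2.imwrite("pics/f.png",cv2.resize(im,None,fx=5,fy=5,interpolation=cv2.INTER_CUBIC))
E
```

```text
t 14.3 fix [  12.3 -119.4] z 239.3 F [-0.  -0.5 -0. ] w 0.0003710557280319923
twist -0.0001
```

View pics/f.png

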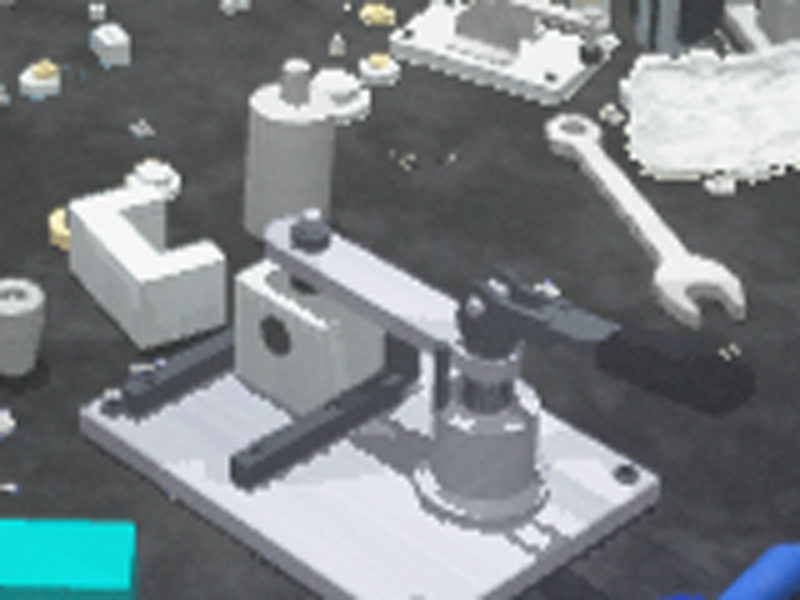

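The lever lies fully down at (670,370), the strap is lowered with its foot on the block at (300,280), and the neighbouring parts haven't moved. The robot is clear, so I'm handing in.

```bash
python3 -c "
from rig import manip
print(manip.sign_off())"
```

```text
the job is handed in; nothing more can be done
None
```

The block is pushed home against the stop, the strap is on its dowel, and the cam lever is fully down with the foot on the block; I handed the job in at about 14.3 s, and no verdict came back.

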